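# Open a filter's inlet and hold its dead-man flush valve half open

## Task

The violet filter has a new cartridge and has to be flushed: turn its blue inlet lever fully open, in line with the pipe, then press its yellow spring-return flush lever half-way down, pointer in the green, and keep it there - never push it down into the red. Finish while still holding the flush lever half-way; do not let go. The white filter is in service, so leave its levers alone, and leave the things lying about on the bench where they are.

Things in the scene. Friction and masses are not known exactly. Their poses are not given: they have to be found in the camera images.
- violet_filter: violet filter station, fixed: base plate, housing with violet sump and 122 mm collar under a white cap (top 220 mm up; gauge behind to 280 mm). Origin on the housing's axis at bench height; z up, x away from the operator, y along the pipe. Inlet pipe runs along +y, 185 mm up; inlet lever pivots at x 0, y 105 mm; flush lever in the plane y -140 mm reaches to -x from its pivot at x 0
- violet_inlet (a joint): blue quarter-turn lever of the violet filter's inlet valve, angle in rad: 0 = shut, lever points across the pipe, to the station's -x; 1.57 = open, at its stop, lever points along the pipe, to +y, away from the housing (it turns clockwise seen from above). Starts shut or nearly so. Stays where it is left; friction about 0.2 N m
- violet_inlet_pivot (a point): pivot of the violet filter's inlet lever, at the mid height of the lever (226 mm above the bench); fixed to the station, axes as the station's
- violet_inlet_grip (a point): middle of the blue sleeve on the violet filter's inlet lever, 60 mm from the pivot; moves with the lever. The sleeve is 60 mm long, 18 mm wide and 11 mm thick; its underside is 220 mm above the bench, and the pipe and valve body below it reach up to 204 mm
- violet_flush (a joint): violet filter's yellow spring-return flush lever, rad: 0 = released, rising 0.45 above level towards the station's -x; 0.45 = half-way, level, pointer in mid green; 0.9 = fully down. Sector plate beside it: white, green from 0.35 to 0.55, white, red from 0.65 on. The sleeve needs about 4 N to start, 8.5 N half-way, 14 N fully down
- violet_flush_pivot (a point): pivot (level axis along the station's y) of the violet filter's flush lever, 150 mm above the bench; fixed to the station, axes as the station's
- violet_flush_pad (a point): middle of the upper face of the yellow sleeve on the violet filter's flush lever, where it is pressed: 112 mm along the lever from the pivot and 8 mm above the lever's middle line; moves with the lever, about 206 mm above the bench when released and 158 mm half-way. The sleeve is 46 mm long, 24 mm wide and 16 mm thick
- white_filter: white filter station, fixed: base plate, housing with white sump and 122 mm collar under a white cap (top 220 mm up; gauge behind to 280 mm). Origin on the housing's axis at bench height; z up, x away from the operator, y along the pipe. Inlet pipe runs along +y, 185 mm up; inlet lever pivots at x 0, y 105 mm; flush lever in the plane y -140 mm reaches to -x from its pivot at x 0
- white_inlet (a joint): blue inlet lever of the white filter, same as the violet one's, rad; stands open (1.57) and must stay so
- white_flush (a joint): yellow dead-man flush lever of the white filter, same as the violet one's, rad; released (0) and must stay so
- grease_tub_center (a point): centre of a small white tub of seal grease, 52 mm across and 42 mm tall, standing; leave it alone
- o_ring: spare black rubber sealing ring, 94 mm across and 8 mm thick, lying flat; origin under its centre; leave it alone
- spanner: black plastic sump spanner lying flat, 14 mm thick: a ring 150 mm across with a 135 mm long handle to its -x; origin under the ring's centre; leave it alone
- cartridge_center (a point): centre of a spare white filter cartridge with blue ends, 65 mm across and 127 mm tall, standing; leave it alone

How it is judged:
On the way, in this order (a step that is already met when the one before it is completed fails the run):
1. the violet filter's inlet lever is turned open, in line with the pipe (value of joint violet_inlet above 1.4 rad), for 0.2 s.
2. its flush lever is held half-way, in the green (value of joint violet_flush between 0.35 and 0.55 rad and contact force between any of the fingers, the arm and violet_flush above 3 N), for 0.5 s.
At the end, for the whole second after the job is handed in: violet inlet open (past 1.40 of 1.57 rad); the robot, pressing with over 3 N, holds the violet flush lever still in the green (0.35 to 0.55 of 0.9 rad); white inlet still open (past 1.40), white flush lever up (below 0.1); bench things within 20 mm of their start (all of step 2 and value of joint each of violet_inlet, white_inlet above 1.4 rad and velocity of joint violet_flush between -0.05 and 0.05 rad/s and value of joint white_flush below 0.1 rad and distance of each of grease_tub_center, o_ring, spanner, cartridge_center from where it was at the start of the episode below 0.02 m); the arm keeps its last pose, push and grip.
It fails at once if the violet flush lever is pushed down into the red (value of joint violet_flush above 0.68 rad).
It fails at once if the white filter's inlet lever is turned or its flush lever pressed (value of joint white_inlet below 1.4 rad or value of joint white_flush above 0.15 rad).
It fails at once if a thing on the bench is pushed away or knocked over (distance of any of grease_tub_center, o_ring, spanner, cartridge_center from where it was at the start of the episode above 0.03 m).
It also fails if it takes over 58 s, if anything falls off the work surface, if the arm or the gripper's body presses on something with over 40 N, if the wrist force passes 120 N, or if a joint passes its speed limit or range.

## Robot

A 6-joint arm with a two-finger parallel gripper is mounted at the origin on the work surface. World frame = base frame: x ahead of the robot, y to its left, z up, the work surface at z = 0. Lengths are in m, angles in rad, forces in N, time in s.
With the tool pointing down it reaches from about 0.35 to 0.975 m from the base axis. Payload 4.9 kg.
Tool frame: the origin (TCP) lies at the very end of the fingers, on their centre line; the grasp point (between the pads) lies 19 mm behind it; z points along the fingers, y is the direction in which the jaws open and shut (so a half turn about z gives the same grasp; the last joint's range is limited). The gripper opens to 85 mm and grips with 20 to 120 N. Pads are 22 mm wide; open, the fingers measure 114 mm over their backs; the gripper's body (76 mm by 85 mm) begins 54 mm behind the grasp point. The pads swing forward as they close: fully open they stand 13 mm farther back than shut.
Start: joints at [-1.39, 0.053, 1.613, -0, 1.476, -0.119], TCP at [0.185, -0.597, 0.231] pointing down, gripper open.
Joint ranges: [-3.01, 3.01], [-1.01, 2.22], [0.06, 2.58], [-1.02, 4.17], [0.09, 2.62], [-3.14, 3.14]. Speed limits (rad/s): [2.57, 2.57, 3.14, 3.14, 3.14, 3.14].

## Interface

Orientations are given as a unit quaternion [w, x, y, z].
In Python, from plant import state, eyes, job_done gives the robot as it stands.
- The arm moves only by the tool apply_moves, never from a script. Its argument "commands" is a list of rows, each an object with "linear": the shift along the tool's x, y, z in m, a list of three; "delta_rot": the turn, a rotation vector about the tool's x, y, z in degrees, a list of three; "fingers": the closure in counts, from 0 (fully open) to 255 (shut). In form: [{"linear": [x, y, z], "delta_rot": [wx, wy, wz], "fingers": fingers}, ...]. A call has exactly 8 rows; each row is the pose to reach, as a shift and turn from the pose commanded when the call began, along the tool's axes at that moment; what a row does not reach only later rows make up. A row lasts 1/10 s, in which the tool goes at most 50 mm and 8.59 degrees, less where a joint would pass 70% of its speed; a pose out of reach is approached as far as the arm can. A call with a gripper value outside its range is refused whole. The fingers move at their own pace and stop on an object; the grip force is fixed at half the most. Time passes only in rows, so rows that repeat a pose let the fingers close, or fill a call up. It gives the time, the measured TCP pose, the force and the opening at its end, in the units of the state.
- state(): the state, without advancing time (a new reading comes with each control period).
- eyes.grab_frame(name): name is "scene" or "top" or "wrist"; returns the picture (400x640x3 uint8, red, green, blue); there is no depth.
- eyes.camera_params(name): a dict with "fx", "fy", "cx", "cy" (pixels), "k1" (the pictures are not rectified: a ray, as slopes to the right and down, at radius r is drawn at 1 + k1 r^2 times it, then the intrinsics apply), "position" and "rotation" of the camera in the world; the wrist camera has in their place "T_tool_cam" (4x4, takes a point from camera to tool coordinates, whose origin is the TCP and whose axes are the flange's). Camera axes: x right, y down, z forward; pixel columns grow to the right and rows downward; lengths in m; the calibration is good to about 2 mm. A picture is of the moment at which its call begins: read the wrist's pose just before it. camera_params takes no time and is no camera call.
- job_done(): hands the job in, once; it reports no verdict.
The state is a dict: "time": time; "joint_pos": joint angles; "joint_vel": joint speeds; "joint_efforts": joint torques, N m; "tool_pos": TCP position; "tool_rot": TCP orientation; "contact_force": force on the tool from outside, world axes, zero at the start; "ft_torque": the same for the moment, N m; "gripper_width": opening from 0.0 (shut) to 1.0 (fully open).
Only numpy, scipy, OpenCV 4.12 (cv2) and the standard library are available. Lean on these libraries where they do the work, as an engineer would, in place of code of your own. Each camera call takes 0.05 s, during which the arm holds its last target.

## Working session

There is one attempt and no reset: what is moved stays moved. The work goes in short steps, Python scripts to look and compute and a tool call to move; the robot and the scene stay as the last step left them, time stands still between calls to the robot, and variables do not carry over. Pictures are saved under pics/ and viewed, and the job is handed in when it is done.

Besides the shell and the picture viewer there is one more tool, called after "Emit:" by a JSON object that holds its "fn" and its "kwargs". apply_moves: Moves the arm, as the interface text tells. Its arguments: {"type":"object","properties":{"commands":{"type":"array","items":{"type":"object","properties":{"linear":{"type":"array","items":{"type":"number"}},"delta_rot":{"type":"array","items":{"type":"number"}},"fingers":{"type":"number"}}}}},"required":["commands"]}

```bash
mkdir -p pics; ls
python3 - <<'E'
from plant import state, eyes
import cv2
s=state(); print(s)
for n in ("scene","top","wrist"):
    print(n,eyes.camera_params(n))
    im=eyes.grab_frame(n); cv2.imwrite(f"pics/{n}0.png",im[:,:,::-1])
E
```

```text
pics
{'time': 0.0, 'joint_pos': array([-1.39001366e+00,  5.33721563e-02,  1.61429396e+00,  1.27106589e-06,
        1.47601503e+00, -1.18989653e-01]), 'joint_vel': array([ 4.69192762e-04,  2.05597233e-03,  2.06076575e-03, -2.54815251e-04,
        1.19912850e-04, -9.28340645e-05]), 'joint_efforts': array([ 4.78802958e-04, -3.93679583e+01, -3.70177925e+01, -2.71463858e-05,
        7.07803789e-03, -9.23131438e-06]), 'tool_pos': array([ 0.18445751, -0.59650375,  0.23005357]), 'tool_rot': array([-1.04376653e-03,  9.88787553e-01,  1.49325429e-01, -3.16260866e-05]), 'contact_force': array([-0.01684758, -0.35507872, -0.01956981]), 'ft_torque': array([ 0.01382164, -0.02199759,  0.0358902 ]), 'gripper_width': 1.0005298739187285}
scene {'fx': 427.63856758179213, 'fy': 427.63856758179213, 'cx': 313.7531500947658, 'cy': 195.08986044260982, 'k1': -0.04505943933310589, 'position': array([ 1.43219694, -0.01420945,  1.17226971]), 'rotation': array([-0.24497978,  0.64695923,  0.68014456, -0.24255319])}
top {'fx': 422.10171557391567, 'fy': 422.10171557391567, 'cx': 321.43550202083225, 'cy': 194.998904459208, 'k1': 0.019416945822221532, 'position': array([ 0.32805732, -0.01981133,  1.24733306]), 'rotation': array([ 0.05791483, -0.69672679,  0.71155998, -0.07000029])}
wrist {'fx': 305.4887994444255, 'fy': 305.4887994444255, 'cx': 322.3053824875377, 'cy': 206.09722343940547, 'k1': -0.0037056154340968394, 'T_tool_cam': array([[-3.97242237e-04, -9.53018200e-01, -3.02912780e-01,
         7.53425792e-02],
       [ 9.99999920e-01, -3.93399255e-04, -7.37029156e-05,
        -1.46231092e-03],
       [-4.89254420e-05, -3.02912785e-01,  9.53018280e-01,
        -1.43226231e-01],
       [ 0.00000000e+00,  0.00000000e+00,  0.00000000e+00,
         1.00000000e+00]])}
```

View pics/scene0.png

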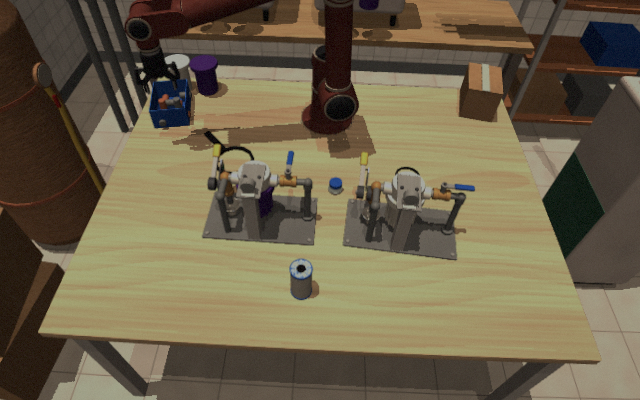

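View pics/top0.png

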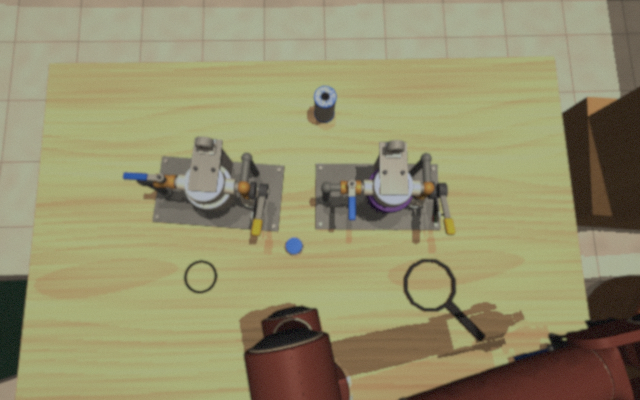

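View pics/wrist0.png

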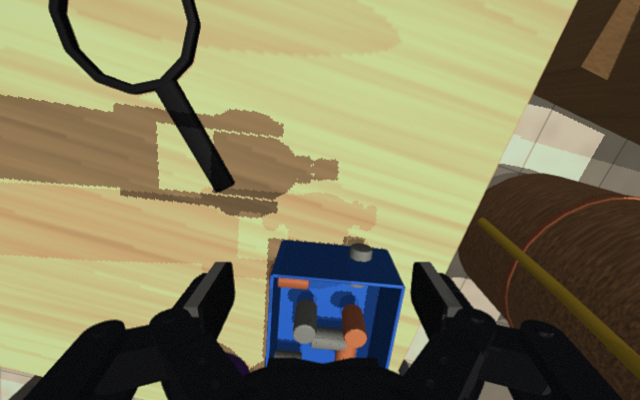

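The violet station is the right-hand one in the top view (violet ring near 390,200) and the left one in the scene view. I'll enlarge both for measuring.

Run:
```python
import cv2
t=cv2.imread("pics/top0.png"); s=cv2.imread("pics/scene0.png")
c=t[130:250,300:470]; cv2.imwrite("pics/topc.png",cv2.resize(c,None,fx=4.7,fy=4.7,interpolation=cv2.INTER_CUBIC))
c=s[130:250,190:330]; cv2.imwrite("pics/scenec.png",cv2.resize(c,None,fx=5,fy=5,interpolation=cv2.INTER_CUBIC))
```

```text
(no output)
```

View pics/topc.png

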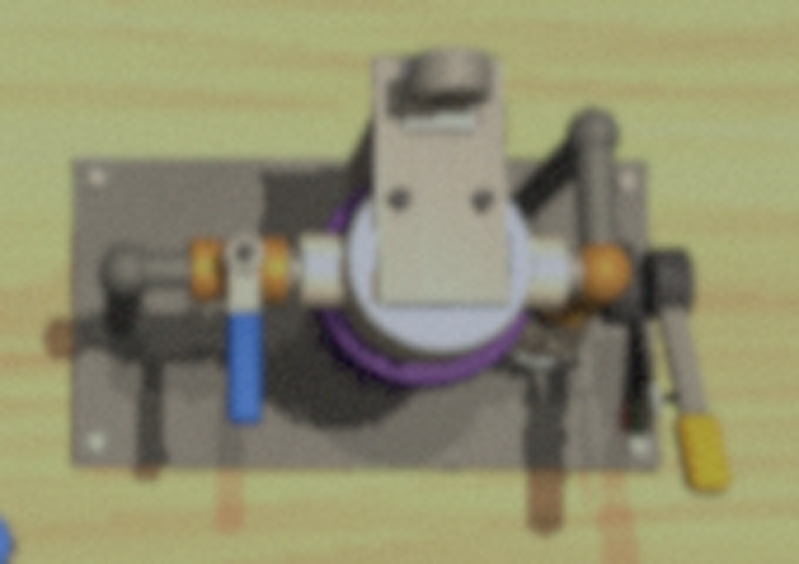

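View pics/scenec.png

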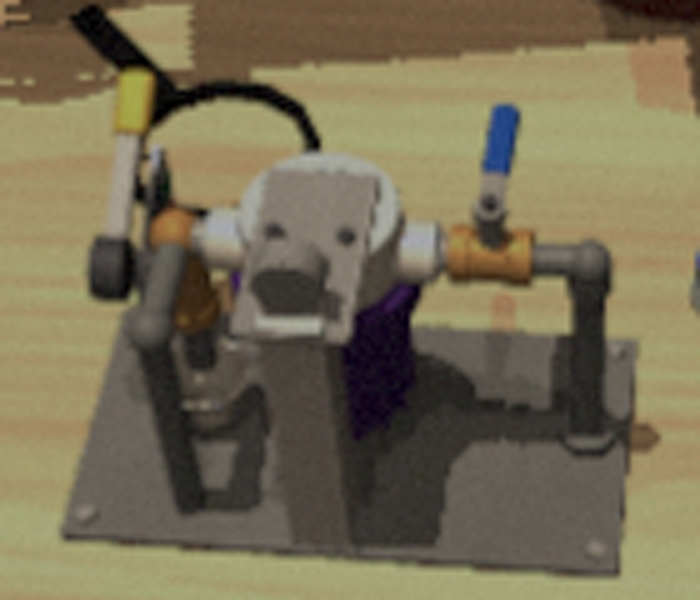

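```bash
cat > h.py <<'E'
import numpy as np, cv2
from scipy.spatial.transform import Rotation as R
from scipy.optimize import least_squares
from plant import state, eyes
def q2R(q): return R.from_quat([q[1],q[2],q[3],q[0]]).as_matrix()
def campose(n,s=None):
    p=eyes.camera_params(n)
    if n=="wrist":
        T=np.eye(4);T[:3,:3]=q2R(s["tool_rot"]);T[:3,3]=s["tool_pos"]
        T=T@p["T_tool_cam"]; return p,T[:3,:3],T[:3,3]
    r=np.array(p["rotation"]); 
    return p,(q2R(r) if r.size==4 else r),p["position"]
def proj(X,n,s=None,P=None):
    p,Rm,t=P or campose(n,s)
    c=(np.atleast_2d(X)-t)@Rm
    a=c[:,:2]/c[:,2:]; a=a*(1+p["k1"]*(a**2).sum(1,keepdims=True))
    return a*[p["fx"],p["fy"]]+[p["cx"],p["cy"]]
def st(v,x,y,yaw):
    return np.atleast_2d(v)@np.array([[np.cos(yaw),-np.sin(yaw),0],[np.sin(yaw),np.cos(yaw),0],[0,0,1]]).T+[x,y,0]
E
python3 - <<'E'
from h import *
PT,PS=campose("top"),campose("scene")
T=lambda u,v:(300+u/4.7,130+v/4.7); S=lambda u,v:(190+u/5,130+v/5)
c,s=np.cos(.45),np.sin(.45)
def L(a): return [-a*c+.008*s,-.14,.15+a*s+.008*c]
# (px, point fn(q))
def I(r,q,z): return [-r*np.cos(q),.105+r*np.sin(q),z]
obs=[("t",T(245,250),lambda q:I(0,q,.235)),("t",T(246,368),lambda q:I(.06,q,.231)),("t",T(246,424),lambda q:I(.09,q,.226)),
("t",T(704,450),lambda q:L(.112)),("t",T(438,265),lambda q:[0,0,.22]),
("s",S(488,206),lambda q:I(0,q,.235)),("s",S(507,106),lambda q:I(.09,q,.231)),("s",S(497,172),lambda q:I(.03,q,.231)),("s",S(137,72),lambda q:L(.135)),("s",S(133,128),lambda q:L(.089))]
def f(z):
    r=[]
    for k,px,fn in obs:
        P=PT if k=="t" else PS
        r.append(proj(st(fn(z[3]),*z[:3]),None,P=P)[0]-px)
    return np.array(r).ravel()
b=least_squares(f,[.5,-.2,0,0.],loss="soft_l1")
print(b.x, np.round(f(b.x).reshape(-1,2),1))
x=b.x
for nm,p in dict(ipiv=I(0,0,.226),igrip=I(.06,x[3],.226),iopen=I(.06,1.57,.226),pad=L(.112),half=[-.112,-.14,.158],fpiv=[0,-.14,.15]).items(): print(nm,st(p,*x[:3]).round(4))
# plausibility: plate corners on bench (z~.006)
def inv(px,P,z):
    p,Rm,t=P
    return least_squares(lambda a:(proj([a[0],a[1],z],None,P=P)[0]-px),[.5,-.2]).x.round(3)
for q in [(75,160),(643,160),(655,466),(72,466)]: print(inv(T(*q),PT,.006))
for n,px,z in [("white gr",(204,276),.0),("tub",(293,246),.042),("ring",(430,285),.014),("handle end",(481,337),.014),("wflush",(257,227),.206),("cart",(324,97),.127)]: print(n,inv(px,PT,z))
E
```

```text
[ 0.53725488 -0.21885312 -0.03789348 -0.01743902] [[-0.5  0. ]
 [-0.5 -0.7]
 [-0.5 -0.1]
 [-0.7  0.1]
 [ 0.  -1.2]
 [-0.2 -1.4]
 [-1.  -1. ]
 [-0.9 -0.7]
 [ 0.  -1.9]
 [-1.2  0.1]]
ipiv [[ 0.5412 -0.1139  0.226 ]]
igrip [[ 0.4812 -0.1127  0.226 ]]
iopen [[ 0.5435 -0.054   0.226 ]]
pad [[ 0.4347 -0.3551  0.2059]]
half [[ 0.42   -0.3545  0.158 ]]
fpiv [[ 0.532  -0.3588  0.15  ]]
[ 0.651 -0.029]
[ 0.644 -0.396]
[ 0.446 -0.39 ]
[ 0.453 -0.023]
white gr [0.325 0.3  ]
tub [0.403 0.041]
ring [ 0.286 -0.349]
handle end [ 0.141 -0.481]
wflush [0.441 0.121]
cart [ 0.813 -0.055]
```

The violet pose fits to about 1–2 px: yaw −0.038, and the plate edges agree. Next I raise the tool, square it to the world axes and close the fingers.

Emit:
{"fn": "apply_moves", "kwargs": {"commands": [{"linear": [0,0,-0.035],"delta_rot": [0,0,4],"fingers": 255},{"linear": [0,0,-0.07],"delta_rot": [0,0,10],"fingers": 255},{"linear": [0.04,-0.034,-0.07],"delta_rot": [0,0,17.18],"fingers": 255},{"linear": [0.08,-0.068,-0.07],"delta_rot": [0,0,17.18],"fingers": 255},{"linear": [0.12,-0.102,-0.07],"delta_rot": [0,0,17.18],"fingers": 255},{"linear": [0.155,-0.131,-0.07],"delta_rot": [0,0,17.18],"fingers": 255},{"linear": [0.19,-0.161,-0.07],"delta_rot": [0,0,17.18],"fingers": 255},{"linear": [0.202,-0.171,-0.07],"delta_rot": [0,0,17.18],"fingers": 255}]}}

```text
time: 0.95
tool_pos: [0.3286, -0.3709, 0.3013]
tool_rot: [-0.0, 1.0, 0.002, 0.0]
contact_force: [-0.1, -0.9, -0.2]
gripper_width: 0.001
```

Emit:
{"fn": "apply_moves", "kwargs": {"commands": [{"linear": [0.02,-0.03,0],"delta_rot": [0,0,0],"fingers": 255},{"linear": [0.045,-0.07,0],"delta_rot": [0,0,0],"fingers": 255},{"linear": [0.07,-0.11,0],"delta_rot": [0,0,0],"fingers": 255},{"linear": [0.095,-0.15,0],"delta_rot": [0,0,0],"fingers": 255},{"linear": [0.12,-0.19,0],"delta_rot": [0,0,0],"fingers": 255},{"linear": [0.135,-0.215,0],"delta_rot": [0,0,0],"fingers": 255},{"linear": [0.142,-0.223,0],"delta_rot": [0,0,0],"fingers": 255},{"linear": [0.142,-0.223,0],"delta_rot": [0,0,0],"fingers": 255}]}}

```text
time: 1.75
tool_pos: [0.4695, -0.1508, 0.301]
tool_rot: [0.0, 1.0, 0.001, -0.0]
contact_force: [-0.6, -0.1, -0.2]
gripper_width: -0.003
```

Run:
```python
from h import *
s=state(); print(s["tool_pos"],s["tool_rot"])
cv2.imwrite("pics/w1.png",eyes.grab_frame("wrist")[:,:,::-1])
z=[.53725,-.21885,-.0379]
for p in ([0,.105,.235],[-.06,.105,.231],[-.09,.105,.231],[-.03,.105,.231]): print(proj(st(p,*z),"wrist",s))
print(proj(s["tool_pos"],"wrist",s))
```

```text
[ 0.46947749 -0.15078977  0.3009955 ] [ 1.16891538e-04  9.99999540e-01  8.82374802e-04 -3.56314791e-04]
[[267.40580712 114.10163624]]
[[269.58689674 200.00463402]]
[[270.10743054 237.94522594]]
[[269.02878096 158.82816592]]
[[323.78506394 260.00783618]]
```

View pics/w1.png

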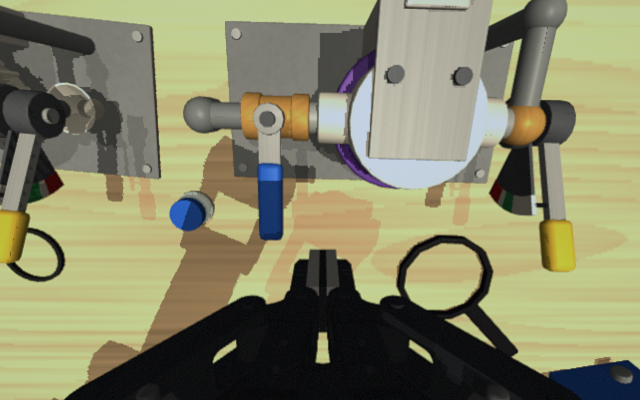

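The wrist view confirms the fit: pivot at (268,119) against (267,114) predicted, and sleeve end at (270,239) against (270,238). I'll descend beside the lever.

Emit:
{"fn": "apply_moves", "kwargs": {"commands": [{"linear": [0,0,0.02],"delta_rot": [0,0,0],"fingers": 255},{"linear": [0,0,0.045],"delta_rot": [0,0,0],"fingers": 255},{"linear": [0,0,0.07],"delta_rot": [0,0,0],"fingers": 255},{"linear": [0,0,0.085],"delta_rot": [0,0,0],"fingers": 255},{"linear": [0,0,0.088],"delta_rot": [0,0,0],"fingers": 255},{"linear": [0,0,0.088],"delta_rot": [0,0,0],"fingers": 255},{"linear": [0,-0.007,0.088],"delta_rot": [0,0,0],"fingers": 255},{"linear": [0,-0.015,0.088],"delta_rot": [0,0,0],"fingers": 255}]}}

```text
time: 2.6
tool_pos: [0.4698, -0.1361, 0.2149]
tool_rot: [0.0, 1.0, -0.0, 0.001]
contact_force: [0.1, 0.9, 0.3]
gripper_width: -0.001
```

Emit:
{"fn": "apply_moves", "kwargs": {"commands": [{"linear": [-0.001,-0.009,0],"delta_rot": [0,0,0],"fingers": 255},{"linear": [-0.001,-0.017,0],"delta_rot": [0,0,0],"fingers": 255},{"linear": [-0.001,-0.025,0],"delta_rot": [0,0,0],"fingers": 255},{"linear": [-0.001,-0.032,0],"delta_rot": [0,0,0],"fingers": 255},{"linear": [0.001,-0.039,0],"delta_rot": [0,0,0],"fingers": 255},{"linear": [0.003,-0.046,0],"delta_rot": [0,0,0],"fingers": 255},{"linear": [0.006,-0.053,0],"delta_rot": [0,0,0],"fingers": 255},{"linear": [0.009,-0.059,0],"delta_rot": [0,0,0],"fingers": 255}]}}

```text
time: 3.4
tool_pos: [0.478, -0.0764, 0.2129]
tool_rot: [-0.0, 1.0, 0.0, -0.001]
contact_force: [-0.0, -2.8, 0.6]
gripper_width: 0.001
```

Run:
```python
from h import *
s=state(); print(s["tool_pos"],s["contact_force"])
cv2.imwrite("pics/w2.png",eyes.grab_frame("wrist")[:,:,::-1])
```

```text
[ 0.47798208 -0.07641134  0.21292332] [-0.04101422 -2.7947391   0.63961283]
```

View pics/w2.png

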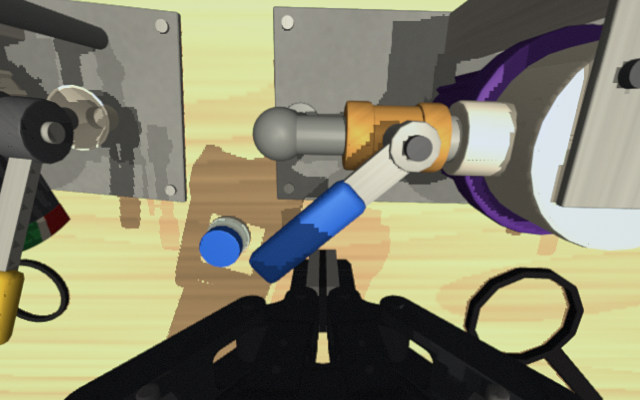

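Lever at about 0.75 rad; continuing the arc.

Emit:
{"fn": "apply_moves", "kwargs": {"commands": [{"linear": [0.004,-0.006,0],"delta_rot": [0,0,0],"fingers": 255},{"linear": [0.009,-0.011,0],"delta_rot": [0,0,0],"fingers": 255},{"linear": [0.015,-0.016,0],"delta_rot": [0,0,0],"fingers": 255},{"linear": [0.02,-0.021,0],"delta_rot": [0,0,0],"fingers": 255},{"linear": [0.026,-0.025,0],"delta_rot": [0,0,0],"fingers": 255},{"linear": [0.032,-0.028,0],"delta_rot": [0,0,0],"fingers": 255},{"linear": [0.039,-0.031,0],"delta_rot": [0,0,0],"fingers": 255},{"linear": [0.045,-0.034,0],"delta_rot": [0,0,0],"fingers": 255}]}}

```text
time: 4.25
tool_pos: [0.5231, -0.0429, 0.2131]
tool_rot: [0.0, 1.0, -0.0, -0.001]
contact_force: [-16.9, -7.7, 2.4]
gripper_width: -0.001
```

Run:
```python
from h import *
s=state(); print(s["tool_pos"],s["contact_force"])
cv2.imwrite("pics/w3.png",eyes.grab_frame("wrist")[:,:,::-1])
```

```text
[ 0.52310166 -0.04286426  0.21311244] [-16.87934596  -7.66512122   2.36728731]
```

View pics/w3.png

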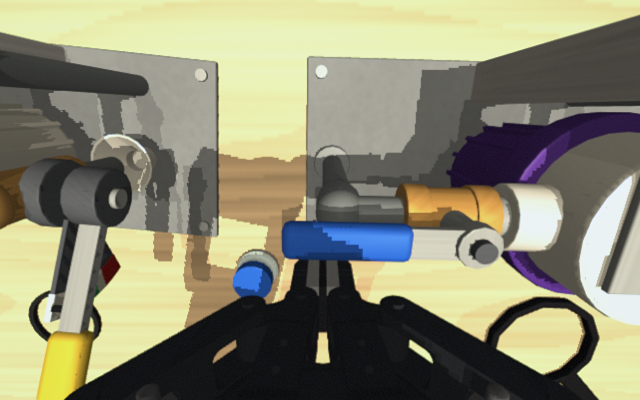

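Lever against its stop (17 N), lying along the pipe. Dwell briefly, then back off and up.

Emit:
{"fn": "apply_moves", "kwargs": {"commands": [{"linear": [0,0,0],"delta_rot": [0,0,0],"fingers": 255},{"linear": [0,0,0],"delta_rot": [0,0,0],"fingers": 255},{"linear": [0,0,0],"delta_rot": [0,0,0],"fingers": 255},{"linear": [-0.015,0,0],"delta_rot": [0,0,0],"fingers": 255},{"linear": [-0.03,0,0],"delta_rot": [0,0,0],"fingers": 255},{"linear": [-0.03,0,-0.04],"delta_rot": [0,0,0],"fingers": 255},{"linear": [-0.03,0,-0.085],"delta_rot": [0,0,0],"fingers": 255},{"linear": [-0.03,0,-0.088],"delta_rot": [0,0,0],"fingers": 255}]}}

```text
time: 5.1
tool_pos: [0.4965, -0.0429, 0.3093]
tool_rot: [0.001, 1.0, 0.0, 0.007]
contact_force: [0.2, -0.3, 0.5]
gripper_width: 0.002
```

Run:
```python
from h import *
s=state(); print(s["tool_pos"],s["contact_force"])
cv2.imwrite("pics/w4.png",eyes.grab_frame("wrist")[:,:,::-1])
```

```text
[ 0.49650897 -0.04294862  0.30933652] [ 0.21372641 -0.34785922  0.45551485]
```

View pics/w4.png

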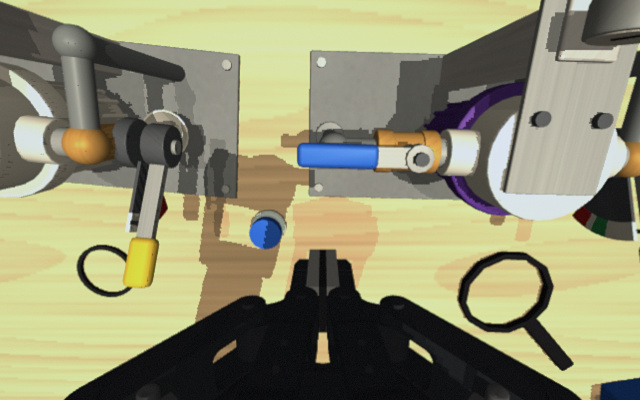

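Inlet lever is in line with the pipe (sleeve 298–378, row 155). Now over the flush lever.

Emit:
{"fn": "apply_moves", "kwargs": {"commands": [{"linear": [-0.02,0.03,0],"delta_rot": [0,0,0],"fingers": 255},{"linear": [-0.05,0.075,0],"delta_rot": [0,0,0],"fingers": 255},{"linear": [-0.07,0.12,0],"delta_rot": [0,0,0],"fingers": 255},{"linear": [-0.07,0.165,0],"delta_rot": [0,0,0],"fingers": 255},{"linear": [-0.07,0.21,0],"delta_rot": [0,0,0],"fingers": 255},{"linear": [-0.07,0.255,0],"delta_rot": [0,0,0],"fingers": 255},{"linear": [-0.07,0.295,0],"delta_rot": [0,0,0],"fingers": 255},{"linear": [-0.07,0.313,0],"delta_rot": [0,0,0],"fingers": 255}]}}

```text
time: 5.95
tool_pos: [0.423, -0.3585, 0.2997]
tool_rot: [-0.001, 1.0, -0.001, -0.0]
contact_force: [-0.6, 0.1, -0.1]
gripper_width: -0.002
```

Run:
```python
from h import *
s=state(); print(s["tool_pos"],s["contact_force"])
cv2.imwrite("pics/w5.png",eyes.grab_frame("wrist")[:,:,::-1])
z=[.53725,-.21885,-.0379]
c,n=np.cos(.45),np.sin(.45)
L=lambda a:[-a*c+.008*n,-.14,.15+a*n+.008*c]
for a in (0,.089,.112,.135): print(proj(st(L(a),*z),"wrist",s))
```

```text
[ 0.42297041 -0.35847821  0.29973557] [-0.61174144  0.12952519 -0.05273477]
[[323.54698544  63.08552818]]
[[320.08827087 164.0192423 ]]
[[319.13611729 191.82062884]]
[[318.15844233 220.37403338]]
```

View pics/w5.png

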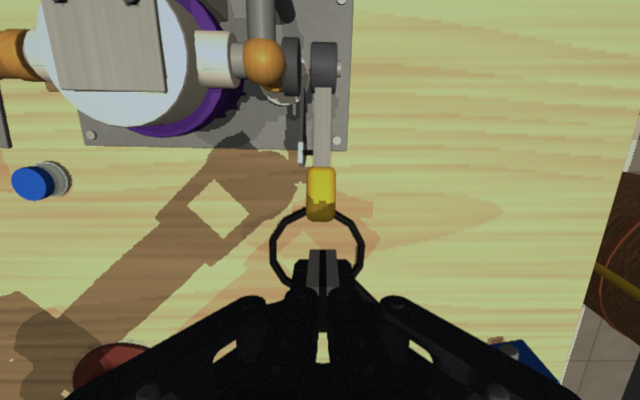

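Predicted and seen sleeve agree (column 319 vs 321, rows 164–220 vs 168–220). Descending to just above it and pressing part way.

Emit:
{"fn": "apply_moves", "kwargs": {"commands": [{"linear": [0,0,0.03],"delta_rot": [0,0,0],"fingers": 255},{"linear": [0,0,0.06],"delta_rot": [0,0,0],"fingers": 255},{"linear": [0,0,0.075],"delta_rot": [0,0,0],"fingers": 255},{"linear": [0,0,0.085],"delta_rot": [0,0,0],"fingers": 255},{"linear": [0,0,0.093],"delta_rot": [0,0,0],"fingers": 255},{"linear": [0,0,0.1],"delta_rot": [0,0,0],"fingers": 255},{"linear": [0,0,0.107],"delta_rot": [0,0,0],"fingers": 255},{"linear": [0,0,0.112],"delta_rot": [0,0,0],"fingers": 255}]}}

```text
time: 6.8
tool_pos: [0.4241, -0.3569, 0.1921]
tool_rot: [0.002, 1.0, 0.0, 0.001]
contact_force: [-3.4, 0.4, 6.4]
gripper_width: -0.0
```

Run:
```python
from h import *
s=state(); print(s["tool_pos"],s["contact_force"])
cv2.imwrite("pics/w6.png",eyes.grab_frame("wrist")[:,:,::-1])
```

```text
[ 0.4240604  -0.35691648  0.19205632] [-3.39764813  0.41823034  6.42485445]
```

View pics/w6.png

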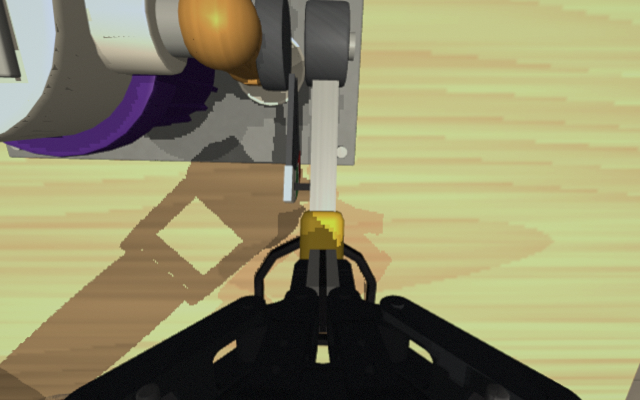

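Contact is good. Pressing on to level.

Emit:
{"fn": "apply_moves", "kwargs": {"commands": [{"linear": [0,0,0.005],"delta_rot": [0,0,0],"fingers": 255},{"linear": [0,0,0.01],"delta_rot": [0,0,0],"fingers": 255},{"linear": [0,0,0.015],"delta_rot": [0,0,0],"fingers": 255},{"linear": [0,0,0.02],"delta_rot": [0,0,0],"fingers": 255},{"linear": [0,0,0.024],"delta_rot": [0,0,0],"fingers": 255},{"linear": [0,0,0.027],"delta_rot": [0,0,0],"fingers": 255},{"linear": [0,0,0.028],"delta_rot": [0,0,0],"fingers": 255},{"linear": [0,0,0.028],"delta_rot": [0,0,0],"fingers": 255}]}}

```text
time: 7.65
tool_pos: [0.4234, -0.3574, 0.1646]
tool_rot: [0.002, 1.0, 0.0, 0.0]
contact_force: [-5.7, 0.3, 8.5]
gripper_width: 0.002
```

Run:
```python
from h import *
s=state(); print(s["tool_pos"],s["contact_force"])
cv2.imwrite("pics/w7.png",eyes.grab_frame("wrist")[:,:,::-1])
a=eyes.grab_frame("scene")[:,:,::-1];
cv2.imwrite("pics/s7.png",cv2.resize(a[120:250,170:330],None,fx=5,fy=5*.92,interpolation=cv2.INTER_CUBIC))
cv2.imwrite("pics/s7full.png",a)
```

```text
[ 0.42342198 -0.35741444  0.16464016] [-5.70408238  0.29016706  8.5054353 ]
```

View pics/w7.png

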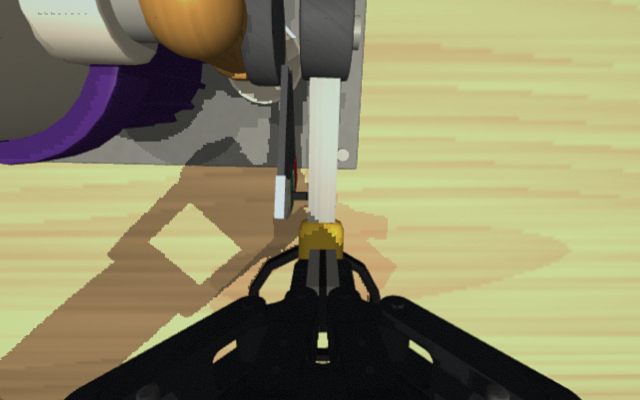

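View pics/s7.png

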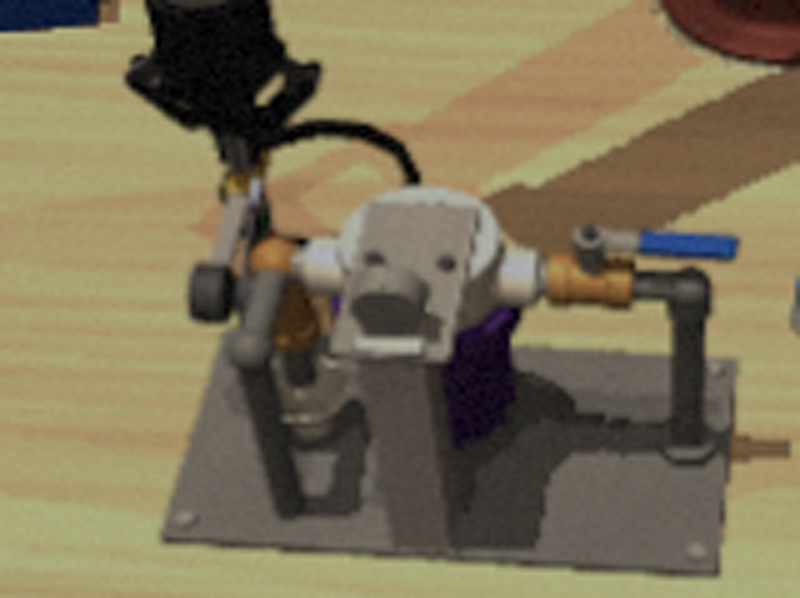

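View pics/s7full.png

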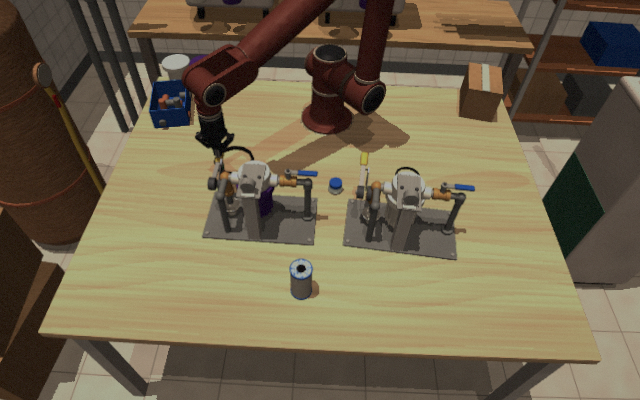

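z is 0.1646 with 8.5 N, so the lever is at about 0.39–0.40 rad, at the edge of green. 5 mm more to centre it.

Emit:
{"fn": "apply_moves", "kwargs": {"commands": [{"linear": [0,0,0.002],"delta_rot": [0,0,0],"fingers": 255},{"linear": [-0.001,0,0.004],"delta_rot": [0,0,0],"fingers": 255},{"linear": [-0.002,0,0.006],"delta_rot": [0,0,0],"fingers": 255},{"linear": [-0.002,0,0.006],"delta_rot": [0,0,0],"fingers": 255},{"linear": [-0.002,0,0.006],"delta_rot": [0,0,0],"fingers": 255},{"linear": [-0.002,0,0.006],"delta_rot": [0,0,0],"fingers": 255},{"linear": [-0.002,0,0.006],"delta_rot": [0,0,0],"fingers": 255},{"linear": [-0.002,0,0.006],"delta_rot": [0,0,0],"fingers": 255}]}}

```text
time: 8.55
tool_pos: [0.4231, -0.3575, 0.1595]
tool_rot: [0.002, 1.0, 0.0, 0.002]
contact_force: [-1.2, 1.2, 7.8]
gripper_width: 0.001
```

Run:
```python
from h import *
s=state(); print(s["tool_pos"],s["contact_force"],s["joint_vel"].round(4))
a=eyes.grab_frame("wrist")[:,:,::-1]
cv2.imwrite("pics/w8.png",cv2.resize(a[60:280,230:400],None,fx=2.7,fy=2.7,interpolation=cv2.INTER_CUBIC))
a=eyes.grab_frame("top")[:,:,::-1]; cv2.imwrite("pics/t8.png",a)
s=state()
z=[.53725,-.21885,-.0379]
# lever visible start of sleeve (near end a=.089, top face) for different q
for q in (.3,.35,.4,.45,.5,.55):
    t=.45-q;c,n=np.cos(t),np.sin(t)
    print(q,proj(st([-.089*c+.008*n,-.14,.15+.089*n+.008*c],*z),"wrist",s).round(1))
```

```text
[ 0.42306148 -0.3574558   0.15950733] [-1.21867445  1.17833894  7.78124187] [ 0.0024  0.0008  0.0008  0.      0.0018 -0.0011]
0.3 [[319.8 228.7]]
0.35 [[319.7 227.2]]
0.4 [[319.7 225.3]]
0.45 [[319.7 223.1]]
0.5 [[319.7 220.6]]
0.55 [[319.7 217.8]]
```

View pics/w8.png

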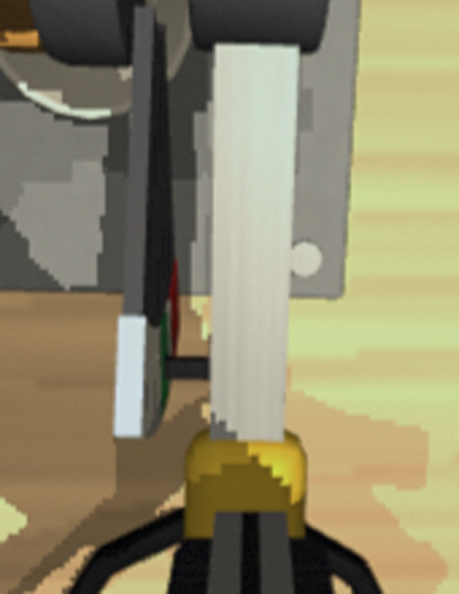

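View pics/t8.png

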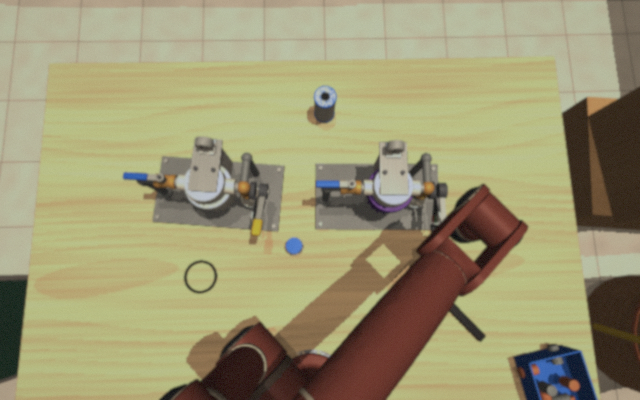

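Everything agrees: TCP height gives about 0.44 rad, and the sleeve edge in the picture (row ≈221) gives 0.45–0.5. The pointer is against the green, and the bench things haven't moved. One still period to check that it's steady.

Emit:
{"fn": "apply_moves", "kwargs": {"commands": [{"linear": [0,0,0],"delta_rot": [0,0,0],"fingers": 255},{"linear": [0,0,0],"delta_rot": [0,0,0],"fingers": 255},{"linear": [0,0,0],"delta_rot": [0,0,0],"fingers": 255},{"linear": [0,0,0],"delta_rot": [0,0,0],"fingers": 255},{"linear": [0,0,0],"delta_rot": [0,0,0],"fingers": 255},{"linear": [0,0,0],"delta_rot": [0,0,0],"fingers": 255},{"linear": [0,0,0],"delta_rot": [0,0,0],"fingers": 255},{"linear": [0,0,0],"delta_rot": [0,0,0],"fingers": 255}]}}

```text
time: 9.45
tool_pos: [0.423, -0.3575, 0.1595]
tool_rot: [0.002, 1.0, 0.0, 0.002]
contact_force: [-0.8, 0.2, 7.6]
gripper_width: -0.0
```

Run:
```python
from plant import state, job_done
s=state(); print(s["tool_pos"],s["contact_force"])
if abs(s["tool_pos"][2]-.1595)<.003 and s["contact_force"][2]>5: print(job_done())
```

```text
[ 0.42303576 -0.35746339  0.15947847] [-0.84085171  0.2244632   7.59144183]
the job is handed in; nothing more can be done
None
```

I opened the violet inlet lever, pressed the violet flush lever to half-way, and handed the job in at about 9.5 s with the closed fingers still holding it.

- **Inlet lever:** I pushed it round until it met its stop, at about 17 N. In the pictures it lies in line with the pipe.
- **Flush lever:** the fingertips were steady at z = 0.1595 m, pressing with about 7.6 N. That height puts the lever at about 0.44 rad. The sleeve edge in the wrist picture suggests slightly more, 0.45–0.5 rad. Both are well inside the green, and it never came near the red.
- **White filter and bench things:** the last top and scene pictures show both white levers, the tub, the O-ring and the cartridge where they started. The arm hid the spanner's ring in the top view, but its handle end had not moved.

No check failed. The small difference between the two flush-angle estimates was the only disagreement.

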